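# Pin and cap the pivot of the bench magnifier

### The arm

A 6-joint arm with a two-finger parallel gripper is mounted at the origin on the work surface. World frame = base frame: x ahead of the robot, y to its left, z up, the work surface at z = 0. Lengths are in m, angles in rad, forces in N, time in s.
With the tool pointing down it reaches from about 0.275 to 0.725 m from the base axis. Payload 15.9 kg.
Tool frame: the origin (TCP) lies on the mounting face of the last link; the fingertips stand 173 mm ahead of it and the grasp point (between the pads) lies 155 mm ahead of it; z points along the fingers, y is the line along which they close (so a half turn about z gives the same grasp; the last joint's range is limited). The gripper opens to 85 mm and grips with 20 to 120 N. Pads are 22 mm wide; open, the fingers measure 114 mm over their backs; the gripper's body (76 mm by 85 mm) begins 54 mm behind the grasp point. The pads swing forward as they close: fully open they stand 13 mm farther back than shut.
Start: joints at [1.261, 0.213, -0.034, 1.323, 0, 1.571], TCP at [0.152, 0.476, 0.405] pointing down, gripper open.
Joint ranges: [-2.98, 2.98], [-0.74, 1.72], [-1.14, 1.35], [-2.1, 2.04], [-1.57, 1.44], [-3.14, 3.14]. Speed limits (rad/s): [1.89, 1.89, 2.39, 2.57, 3.14, 3.14].

### API

Orientations are given as a rotation vector (axis times angle).
In Python, from workcell import ctrl gives the robot as it stands.
- The arm moves only by the tool apply_moves, never from a script. Its argument "deltas" is one flat list of numbers, 6 for each row, row after row: the shift along the tool's x, y, z in units of 40 mm (1.0 is 40 mm), then the turn, a rotation vector about the tool's x, y, z in units of 10 degrees (1.0 is 10 degrees). In form: [tx, ty, tz, wx, wy, wz, tx, ty, tz, wx, wy, wz, ...]. A call has 1 to 5 rows; each row is the pose to reach, as a shift and turn from the pose commanded when the call began, along the tool's axes at that moment; what a row does not reach only later rows make up. A row lasts 1/8 s, in which the tool goes at most 62.5 mm and 10.7 degrees, less where a joint would pass 70% of its speed; a pose out of reach is approached as far as the arm can. A call with a gripper value outside its range is refused whole. "fingers" is the opening, from 0 (shut) to 1 (fully open), set as the call begins (left out, the last holds). The fingers move at their own pace and stop on an object; "grip_force" is the grip in N (left out, the last holds). Time passes only in rows, so rows that repeat a pose let the fingers close. It gives the time, the measured TCP pose, the force, the opening and the grip force at its end, in the units of the state.
- ctrl.get_obs(): the state, without advancing time (a new reading comes with each control period).
- ctrl.grab_frame(name): name is "scene" or "side" or "wrist"; returns the picture (384x512x3 uint8, red, green, blue); there is no depth.
- ctrl.calibration(name): a dict with "fov_y" (degrees; the focal length in pixels is half the picture's height over the tangent of half this angle, whatever the lens; pixels are square), "cx", "cy" (the principal point, pixels), "pose" (4x4, takes a point from camera to world coordinates). Camera axes: x right, y up, looking along -z (the intrinsics and any distortion apply to the point x, -y, -z); pixel columns grow to the right and rows downward; lengths in m; the calibration is good to about 2 mm. A picture is of the moment at which its call begins: read the wrist's pose just before it. calibration takes no time and is no camera call; for the wrist camera it gives the pose at the moment of the call.
- ctrl.hand_in(): hands the job in; it is judged then, once.
Trained networks look in the newest picture that a camera, given by its name, has taken for a name from the list of things; names that differ only in an ending like _2 or _b are one class to them, and where a whole thing is asked for, a point or a joint stands for the part that bears it (a point fixed in the world has none). Each returns a list of dicts, best first, with "conf" (0 to 1); they miss things now and then, are a little off and sometimes report something else, mostly with a low value. They report only what shows in the picture. A call takes as long as a camera call. They do not tell look-alikes from the thing itself.
- ctrl.outline_of(thing, camera): "region" (384x512 bool, what is visible of it) and "uv" ([column, row] in pixels, amid what is visible of it).
The state is a dict: "clock": time; "q": joint angles; "joint_vel": joint speeds; "effort": joint torques, N m; "ee_pos": TCP position; "orientation": TCP orientation; "wrist_force": force on the tool from outside, world axes, zero at the start; "torque": the same for the moment, N m; "grip_width": finger opening in m; "grasp_force": force on a finger pad.
Only numpy, scipy, OpenCV 4.12 (cv2) and the standard library are available. Lean on these libraries where they do the work, as an engineer would, in place of code of your own. Each camera call takes 0.05 s, during which the arm holds its last target. There are 200 camera calls.

### The job

Refit the pivot of the white bench magnifier on the dispensary counter: take the pivot pin out of the wooden block and push it down through the lined-up holes of the fork and the lens arm until its flange sits on the boss. Then press the red snap cap down over it onto the boss until it clicks fully home all round, keep pressing after the click, and finish still holding firm downward pressure on the cap with the gripper. Leave the other things on the counter where they are.

Things in the scene. Friction and masses are not known exactly. Their poses are not given: they have to be found in the camera images.
- bracket: White bench magnifier screwed to the counter: base plate, square post, and a fork of two white eyes, one above the other, with the lug of the lens arm between them. Origin: on the axis of the pin hole, at counter level; x points from the post towards the lens side, z up. The hole is vertical, 13.2 mm wide, lined up through boss, fork and lug, from 125.5 down to 78 mm above the counter
- boss_top (a point): Centre of the flat top of the bare aluminium boss on the upper eye, in the mouth of the pin hole, 125.5 mm above the counter; z up. The boss is 24 mm in diameter, with a rounded bead of 29 mm diameter round it centred 3 mm below its top. A springy nylon bush in the lug, 32 mm below this point, grips the pin: some 3 to 7 N of push carry it through; it does not fall in by itself
- seat (a point): Centre of the flat round shoulder, 40 mm in diameter, at the foot of the boss: 12.5 mm below its top, 113 mm above the counter. The cap's rim stands on this shoulder when the cap is home. The white fork eye, 42 mm wide, starts 5 mm lower; nothing else of the magnifier is higher than 108 mm
- lower_eye (a point): Point on the hole's axis in the middle of the lower fork eye, 81 mm above the counter; the pin's tip passes through here when home
- lens_arm (a joint): Swing of the lens arm about the hole, rad; 0 = straight away from the post, positive anticlockwise from above. Stiff; it need not be moved. Arm and lens lie 79 to 105 mm above the counter
- pin_knob (a point): Middle of the brass knob of the pivot pin, where it is gripped: 14 mm diameter, 14 mm tall. Below it a steel flange, 20 mm diameter, 3 mm thick, its underside 10 mm below this point; then the shank, 12 mm diameter, 52 mm long, its last 5 mm tapered to 8 mm. 60 g. Home: flange on the boss, this point 10 mm above boss_top. It starts upright in a block, see pin_tip
- pin_tip (a point): Centre of the pin's lower tip, 62 mm below the middle of the knob. At the start it stands on the counter in a 13 mm through hole near one end of a fixed pale wooden block, 130 x 50 mm, 40 mm tall: draw the pin straight up by at least 42 mm to free it. Two bits at the block's other end reach 53 mm above the counter
- cap_center (a point): Middle of the red plastic snap cap, half-way up; it starts mouth down on the counter, z up. 40 mm outside diameter, 36 mm tall, closed on top, 38 g; inside 33 mm wide, 32 mm deep. The mouth rim lies 18 mm below this point. Home: rim on the shoulder, this point 18 mm above seat
- cap_mouth (a point): Centre of the cap's mouth rim. Four sprung tongues sit 5 mm inside. Over the boss they first rest on the bead with this point 8 mm above seat; a push of some 6 to 14 N carries them over, then the resistance drops suddenly (the click) at 4 to 5 mm above seat, and the cap goes home, this point level with seat, where the push rises against the solid shoulder
- tub: Bystander: open white plastic tub of dried roots, 160 x 110 mm, 65 mm tall, origin under its centre
- mortar: Bystander: white porcelain mortar, 110 mm across, 70 mm tall, with its pestle standing in it up to 115 mm, origin under its centre
- jar: Bystander: small amber jar with white lid, 60 mm diameter, 85 mm tall, origin under its centre
- pan: Bystander: shallow brass scale pan, 110 mm diameter, 20 mm tall, origin under its centre
- weight: Bystander: brass balance weight, 30 mm diameter, 46 mm tall, origin under its centre
- stamp: Bystander: hand stamp, black 34 mm square foot, turned dark wooden handle, 62 mm tall, origin under its centre
- screwdriver: Bystander: screwdriver 190 mm long lying on the counter, origin under its middle
There are look-alikes about, which are no part of the job. Several things look just like the part that bears cap_center: the one meant starts farthest to the robot's right.

How it is judged:
By the outcome, as a careful person would: the job done as asked, in the order asked, and still so for the second after the job is handed in, while the arm keeps its last pose, push and grip.
It also fails if it takes over 64 s, if anything falls off the work surface, if the arm or the gripper's body presses on something with over 40 N, if the wrist force passes 120 N, or if a joint passes its speed limit or range.

## Working session

There is one attempt and no reset: what is moved stays moved. The work goes in short steps, Python scripts to look and compute and a tool call to move; the robot and the scene stay as the last step left them, time stands still between calls to the robot, and variables do not carry over. Pictures are saved under pics/ and viewed, at most 12 in all, crops included, and the job is handed in when it is done.

Besides the shell and the picture viewer there is one more tool, called after ">>>" as a command line: name --argument value ..., lists and objects as JSON in quotes. apply_moves: Moves the arm, as the interface text tells. Its arguments: {"type":"object","properties":{"deltas":{"type":"array","items":{"type":"number"}},"fingers":{"type":"number"},"grip_force":{"type":"number"}},"required":["deltas"]}

```bash
mkdir -p pics
cat > h.py <<'E'
import numpy as np, cv2
from workcell import ctrl
def K(c):
    f=192/np.tan(np.radians(c['fov_y'])/2); return f,c['cx'],c['cy']
def ray(c,uv):
    f,cx,cy=K(c); d=np.array([(uv[0]-cx)/f,-(uv[1]-cy)/f,-1.]); P=np.array(c['pose'])
    return P[:3,3],P[:3,:3]@d
def at_z(c,uv,z):
    o,d=ray(c,uv); return o+d*(z-o[2])/d[2]
def proj(c,p):
    f,cx,cy=K(c);P=np.array(c['pose']);q=P[:3,:3].T@(np.array(p)-P[:3,3]); return np.array([cx+f*q[0]/-q[2],cy-f*q[1]/-q[2]])
def tri(obs):
    A=np.zeros((3,3));b=np.zeros(3)
    for c,uv in obs:
        o,d=ray(c,uv);d=d/np.linalg.norm(d);M=np.eye(3)-np.outer(d,d);A+=M;b+=M@o
    return np.linalg.solve(A,b)
def save(n,im): cv2.imwrite(f'pics/{n}.png',cv2.cvtColor(im,cv2.COLOR_RGB2BGR))
E
python3 - <<'E'
from h import *
np.set_printoptions(precision=4,suppress=True)
print({k:v for k,v in ctrl.get_obs().items()})
ims=[]
for n in ['scene','side']:
    im=ctrl.grab_frame(n); save(n,im)
    c=ctrl.calibration(n); print(n,c)
    for t in ['pin_knob','cap_center','bracket','weight','stamp','jar','mortar','pan','tub','screwdriver']:
        for r in ctrl.outline_of(t,n)[:6]:
            m=r['region'];ys,xs=np.nonzero(m)
            print(n,t,round(r['conf'],2),np.round(r['uv']),m.sum(),(xs.min(),xs.max(),ys.min(),ys.max()) if m.any() else '')
E
```

```text
{'clock': 0.0, 'q': array([ 1.261 ,  0.2133, -0.035 ,  1.3235,  0.    ,  1.5708]), 'joint_vel': array([ 0.    ,  0.002 ,  0.0017, -0.0012, -0.0012,  0.0014]), 'effort': array([  0.0026, -68.6178,  48.71  ,   0.0179,   0.0001,  -0.    ]), 'ee_pos': array([0.1524, 0.4761, 0.4042]), 'orientation': array([-0.4847, -3.1038,  0.0016]), 'wrist_force': array([ 0.269 , -0.1584, -0.0569]), 'torque': array([0.0366, 0.0028, 0.0362]), 'grasp_force': 0.0, 'grip_width': 0.0852931890657377}
scene {'fov_y': 48.07055345907885, 'cx': 255.69568263376064, 'cy': 188.35314402967052, 'pose': array([[ 0.3604, -0.5122,  0.7796,  1.4672],
       [ 0.9326,  0.2132, -0.2911, -0.3387],
       [-0.0171,  0.832 ,  0.5545,  0.7621],
       [ 0.    ,  0.    ,  0.    ,  1.    ]])}
scene pin_knob 0.62 [330. 182.] 55 (np.int64(325), np.int64(331), np.int64(181), np.int64(190))
scene cap_center 0.67 [176. 230.] 269 (np.int64(169), np.int64(185), np.int64(221), np.int64(239))
scene cap_center 0.64 [217. 235.] 234 (np.int64(209), np.int64(223), np.int64(230), np.int64(248))
scene cap_center 0.49 [209. 198.] 189 (np.int64(2
[... 2276 characters left out ...]
1), np.int64(321), np.int64(298), np.int64(313))
side stamp 0.48 [208. 216.] 180 (np.int64(202), np.int64(215), np.int64(206), np.int64(224))
side jar 0.87 [297. 151.] 403 (np.int64(289), np.int64(305), np.int64(136), np.int64(163))
side jar 0.32 [318. 306.] 127 (np.int64(311), np.int64(320), np.int64(298), np.int64(313))
side mortar 0.68 [275. 338.] 1708 (np.int64(255), np.int64(299), np.int64(311), np.int64(362))
side pan 0.69 [326. 264.] 929 (np.int64(309), np.int64(346), np.int64(252), np.int64(282))
side tub 0.91 [264. 120.] 1334 (np.int64(246), np.int64(290), np.int64(106), np.int64(139))
side screwdriver 0.73 [198. 136.] 204 (np.int64(186), np.int64(231), np.int64(130), np.int64(137))
```

Run:
```python
from h import *
np.set_printoptions(precision=4,suppress=True)
a=cv2.imread('pics/scene.png');b=cv2.imread('pics/side.png')
A=cv2.resize(a[130:310,60:460],(800,360),interpolation=cv2.INTER_CUBIC)
B=cv2.resize(b[90:380,160:400],(800*290//290*0+480,580),interpolation=cv2.INTER_CUBIC)
cv2.imwrite('pics/scene_c.png',A);cv2.imwrite('pics/side_c.png',B)
cs,cd=ctrl.calibration('scene'),ctrl.calibration('side')
for uv in [(177,230),(216,239),(208.5,199.5),(202.5,215.5)]: print('sc',uv,at_z(cs,uv,.018))
for uv in [(250.5,277),(237.5,253),(213.5,243.5),(276,251)]: print('sd',uv,at_z(cd,uv,.018))
for z in (.062,): print('knob',at_z(cs,(328,185.5),z),at_z(cd,(250.5,157.5),z),tri([(cs,(328,185.5)),(cd,(250.5,157.5))]))
```

```text
sc (177, 230) [ 0.53   -0.2209  0.018 ]
sc (216, 239) [ 0.6068 -0.1329  0.018 ]
sc (208.5, 199.5) [ 0.4229 -0.1011  0.018 ]
sc (202.5, 215.5) [ 0.4931 -0.1389  0.018 ]
sd (250.5, 277) [ 0.5277 -0.223   0.018 ]
sd (237.5, 253) [ 0.4919 -0.1399  0.018 ]
sd (213.5, 243.5) [ 0.4209 -0.1031  0.018 ]
sd (276, 251) [ 0.6047 -0.1362  0.018 ]
knob [0.5507 0.2311 0.062 ] [0.5394 0.2259 0.062 ] [0.5395 0.2376 0.0527]
```

View pics/scene_c.png

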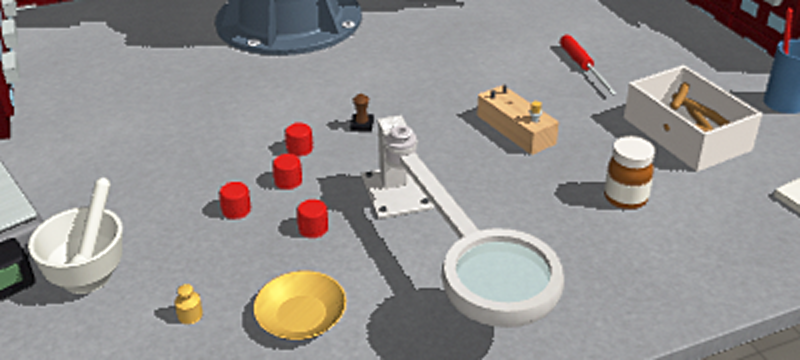

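View pics/side_c.png

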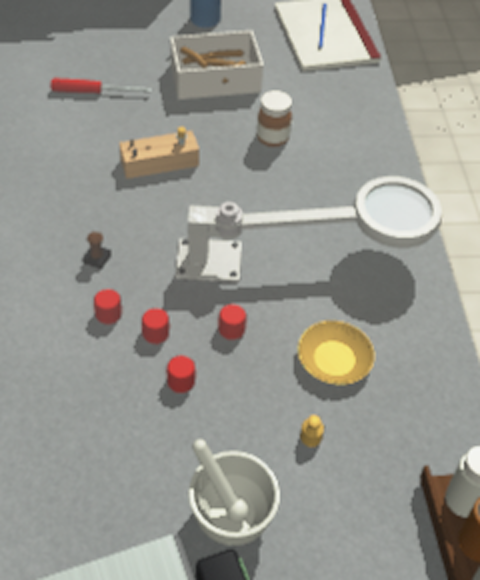

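Scene picture: the pin knob is at scene (328,183), in the right end of the block, and the boss is at (261,196). There are four red caps at scene (176,230), (217,239), (209,199) and (202,216). The one meant is (176,230) (side 250,277): it has the most negative y, -0.222, against -0.10 to -0.14 for the others. I will confirm this in a wrist crop before I reach for it.

```bash
cat >> h.py <<'E'
from scipy.spatial.transform import Rotation as Rn
def Rt(o): return Rn.from_rotvec(o['orientation']).as_matrix()
def delta(p,yaw=0):
    "units from measured TCP pose to a target TCP position (tool upright kept)"
    o=ctrl.get_obs(); return np.round(Rt(o).T@(np.array(p)-o['ee_pos'])/.04,3)
E
python3 - <<'E'
from h import *
np.set_printoptions(precision=4,suppress=True)
cs,cd=ctrl.calibration('scene'),ctrl.calibration('side')
print('knob',at_z(cs,(328,183),.064),at_z(cd,(251,156),.064),tri([(cs,(328,183)),(cd,(251,156))]))
print('boss',at_z(cs,(261,195),.1255),at_z(cd,(274.5,194.5),.1255),tri([(cs,(261,195)),(cd,(274.5,194.5))]))
o=ctrl.get_obs();R=Rt(o);print(R);c=ctrl.calibration('wrist');P=np.array(c['pose'])
print(R.T@(P[:3,3]-o['ee_pos']));print(R.T@P[:3,:3],c['fov_y'],c['cx'],c['cy'])
E
```

```text
knob [0.5415 0.236  0.064 ] [0.5412 0.2313 0.064 ] [0.5411 0.2354 0.0624]
boss [ 0.6067 -0.003   0.1255] [ 0.6044 -0.0098  0.1255] [ 0.6044 -0.0035  0.122 ]
[[-0.9524  0.3048 -0.    ]
 [ 0.3048  0.9524  0.0001]
 [ 0.0001  0.0001 -1.    ]]
[0.0828 0.0013 0.0308]
[[ 0.0011  0.9484  0.3172]
 [ 1.     -0.001  -0.0006]
 [-0.0002  0.3172 -0.9484]] 64.25181343405556 255.31886320761186 188.73277825769026
```

>>> apply_moves --deltas '[-1.4,-0.35,0.14,0,0,0,-2.8,-0.7,0.28,0,0,0,-4.2,-1.05,0.4,0,0,0,-5.6,-1.4,0.55,0,0,0,-7.0,-1.75,0.7,0,0,0]' --fingers 1 --grip_force 50

```text
clock: 1.72
ee_pos: [0.3992, 0.3229, 0.3767]
orientation: [0.485, 3.104, 0.001]
wrist_force: [1.0, 1.0, 0.7]
grip_width: 0.0855
grasp_force: 0.0
```

>>> apply_moves --deltas '[-1.4,-0.35,0.14,0,0,0,-2.8,-0.7,0.28,0,0,0,-4.1,-1.05,0.4,0,0,0,-4.1,-1.05,0.4,0,0,0]'

```text
clock: 2.22
ee_pos: [0.5434, 0.2319, 0.3596]
orientation: [-0.491, -3.102, 0.001]
wrist_force: [-0.0, 0.5, -0.1]
grip_width: 0.0855
grasp_force: 0.0
```

```bash
cat >> h.py <<'E'
def look(things,crop=None,name=None,cam='wrist'):
    im=ctrl.grab_frame(cam); c=ctrl.calibration(cam)
    if name:
        save(name,im if crop is None else cv2.resize(im[crop[2]:crop[3],crop[0]:crop[1]],None,fx=crop[4],fy=crop[4],interpolation=cv2.INTER_CUBIC))
    for t in things:
        for r in ctrl.outline_of(t,cam)[:4]:
            m=r['region'];ys,xs=np.nonzero(m)
            print(t,round(r['conf'],2),np.round(r['uv'],1),m.sum(),'box',[int(v) for v in (xs.min(),xs.max(),ys.min(),ys.max())],'cen',xs.mean().round(1),ys.mean().round(1))
    return c
E
python3 - <<'E'
from h import *
np.set_printoptions(precision=4,suppress=True)
o=ctrl.get_obs();print(o['clock'],o['ee_pos'],o['q'],o['wrist_force'])
c=look(['pin_knob','pin_tip'],name='w1')
print(proj(c,[.541,.234,.062]))
E
```

```text
2.225 [0.5434 0.2319 0.3596] [ 0.4035  0.4136  0.1282  1.2863 -0.0004  0.7171] [-0.0278  0.5132 -0.0925]
pin_knob 0.57 [259.8 173.2] 373 box [247, 267, 163, 185] cen 257.6 173.7
pin_knob 0.3 [ 59.4 267.6] 9380 box [0, 123, 205, 383] cen 57.8 268.6
pin_tip 0.83 [258.2 174. ] 377 box [248, 268, 163, 185] cen 257.9 173.7
[254.522  180.7909]
```

View pics/w1.png

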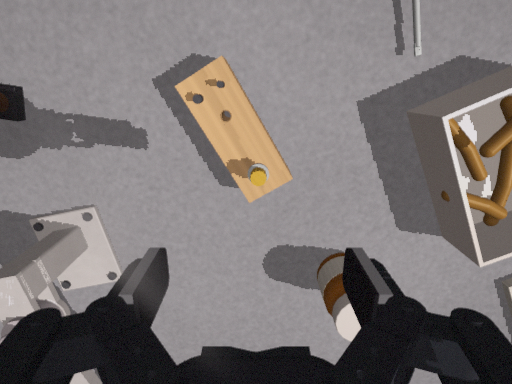

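Run:
```python
from h import *
np.set_printoptions(precision=4,suppress=True)
c=ctrl.calibration('wrist');o=ctrl.get_obs();R=Rt(o)
im=cv2.imread('pics/w1.png');h=cv2.cvtColor(im,cv2.COLOR_BGR2HSV)
s=h[155:195,240:280];m=(s[...,1]>200)&(s[...,0]>18)&(s[...,0]<35)
for r in range(8,34): print(155+r,''.join('#' if s[r,k,1]>215 and s[r,k,2]>120 and s[r,k,0]>=20 else '.' for k in range(40)), s[r,18])
cs,cd=ctrl.calibration('scene'),ctrl.calibration('side')
j=tri([(cs,(374,217)),(cd,(297,150))]);print('jar',j,at_z(cs,(375,204),.085),at_z(cd,(297,140),.085))
pk=at_z(c,(258.5,179),.069);print(pk); print('jar rel tool',R.T@(at_z(cd,(297,140),.085)-pk))
```

```text
163 ........................................ [ 14  60 148]
164 ........................................ [ 20   4 175]
165 ........................................ [ 10   4 188]
166 ........................................ [ 30   4 187]
167 ........................................ [ 15  48 139]
168 ........................................ [ 20 193 103]
169 ........................................ [ 19 177 105]
170 ........................................ [ 20 176 120]
171 ........................................ [ 21 172 197]
172 ........................................ [ 22 171 209]
173 ........................................ [ 21 176 209]
174 ........................................ [ 22 178 208]
175 ........................................ [ 22 183 205]
176 ........................................ [ 21 172 209]
177 ........................................ [ 22 172 209]
178 ........................................ [ 22 173 209]
179 ........................................ [ 22 175 210]
180 ........................................ [ 22 174 211]
181 ........................................ [ 22 174 210]
182 ........................................ [ 22 177 210]
183 ........................................ [ 22 173 209]
184 ........................................ [ 22 177 206]
185 ........................................ [ 22 175 206]
186 ........................................ [ 18 116 209]
187 ........................................ [ 17 107 210]
188 ........................................ [ 16 105 212]
jar [0.7064 0.2885 0.0383] [0.7079 0.2836 0.085 ] [0.703  0.2868 0.085 ]
[0.5375 0.2399 0.069 ]
jar rel tool [-0.1433  0.0951 -0.0161]
```

>>> apply_moves --deltas '[0.22,0.14,0.8,0,0,0,0.22,0.14,1.7,0,0,0,0.22,0.14,2.2,0,0,0,0.22,0.14,2.2,0,0,0]'

```text
clock: 2.88
ee_pos: [0.5332, 0.2428, 0.2719]
orientation: [-0.482, -3.103, 0.002]
wrist_force: [-0.4, 0.3, 0.9]
grip_width: 0.0855
grasp_force: 0.0
```

Run:
```python
from h import *
np.set_printoptions(precision=4,suppress=True)
o=ctrl.get_obs();print(o['clock'],o['ee_pos'],o['wrist_force'])
im=ctrl.grab_frame('wrist');c=ctrl.calibration('wrist')
save('w2',cv2.resize(im[150:384,130:390],None,fx=2.2,fy=2.2))
print('axis pts',proj(c,o['ee_pos']+Rt(o)[:,2]*(o['ee_pos'][2]-.069)),proj(c,o['ee_pos']+[0,0,-.173]))
```

```text
2.875 [0.5332 0.2428 0.2719] [-0.3945  0.2684  0.9041]
axis pts [252.2282 225.2999] [252.2471 250.1707]
```

View pics/w2.png

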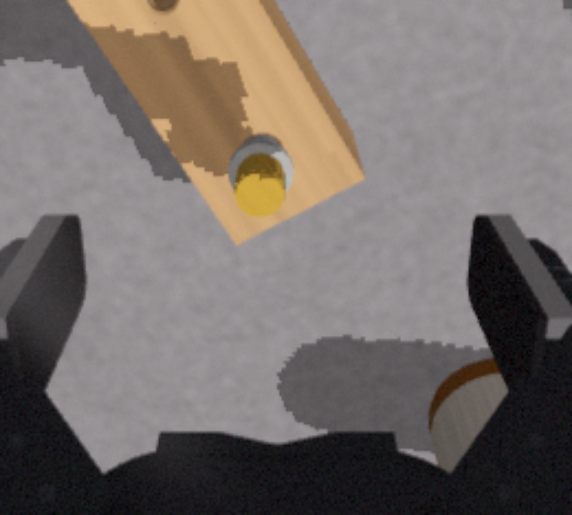

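Run:
```python
from h import *
np.set_printoptions(precision=4,suppress=True)
c=ctrl.calibration('wrist');o=ctrl.get_obs();print(o['ee_pos'],o['clock'],o['joint_vel'])
p=at_z(c,(248.2,238.2),.069);print(p,Rt(o).T@(p-o['ee_pos'])/.04)
print(at_z(c,(248.2,(150+159/2.2)),.055)) # approx flange ring far centre guess
```

```text
[0.5337 0.2429 0.2732] 2.925 [-0.0051 -0.0113  0.029   0.0086  0.0002 -0.0017]
[0.5405 0.2375 0.069 ] [-0.2037 -0.0764  5.1041]
[0.5361 0.2386 0.055 ]
```

>>> apply_moves --deltas '[-0.1,-0.03,0.2,0,0,0,-0.18,-0.06,0.5,0,0,0,-0.18,-0.06,0.8,0,0,0,-0.18,-0.06,1.0,0,0,0,-0.18,-0.06,1.0,0,0,0]'

```text
clock: 3.55
ee_pos: [0.5403, 0.2376, 0.2319]
orientation: [-0.485, -3.103, 0.001]
wrist_force: [-0.6, 0.3, -0.2]
grip_width: 0.0853
grasp_force: 0.0
```

>>> apply_moves --deltas '[0,0,0,0,0,0,0,0,0,0,0,0,0,0,0,0,0,0,0,0,0,0,0,0,0,0,0,0,0,0]' --fingers 0 --grip_force 60

```text
clock: 4.18
ee_pos: [0.5406, 0.2375, 0.2329]
orientation: [0.485, 3.104, -0.001]
wrist_force: [-1.8, -3.6, 5.9]
grip_width: 0.0106
grasp_force: 58.6
```

>>> apply_moves --deltas '[0,0,0,0,0,0,0,0,0,0,0,0,0,0,0,0,0,0,0,0,0,0,0,0]'

```text
clock: 4.68
ee_pos: [0.5406, 0.2375, 0.2329]
orientation: [0.485, 3.104, -0.001]
wrist_force: [-1.7, -4.1, 6.7]
grip_width: 0.0102
grasp_force: 58.7
```

Run:
```python
from h import *
np.set_printoptions(precision=4,suppress=True)
o=ctrl.get_obs();print(o['clock'],o['ee_pos'],o['wrist_force'],o['torque'],o['grip_width'],o['grasp_force'])
im=ctrl.grab_frame('wrist');save('w3',cv2.resize(im[180:384,150:360],None,fx=2.8,fy=2.8))
```

```text
4.675 [0.5406 0.2375 0.2329] [-1.7241 -4.1186  6.6944] [-0.8398  0.3308  0.0307] 0.010223323622119019 58.66751790046692
```

View pics/w3.png

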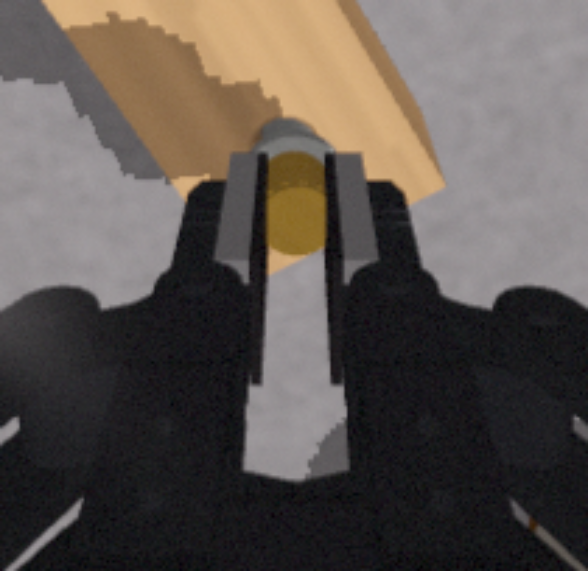

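>>> apply_moves --deltas '[0,0,-0.4,0,0,0,0,0,-1.1,0,0,0,0,0,-2.0,0,0,0,0,0,-3.1,0,0,0,0,0,-4.2,0,0,0]'

```text
clock: 5.35
ee_pos: [0.5403, 0.2376, 0.4032]
orientation: [0.484, 3.103, 0.001]
wrist_force: [-0.2, -0.1, -0.8]
grip_width: 0.0103
grasp_force: 58.8
```

>>> apply_moves --deltas '[-0.6,-0.7,0,0,0,0,-1.4,-1.7,0,0,0,0,-2.3,-2.7,0,0,0,0,-3.2,-3.7,0,0,0,0,-4.0,-4.7,0,0,0,0]'

```text
clock: 5.98
ee_pos: [0.636, 0.0082, 0.4018]
orientation: [0.485, 3.103, 0.001]
wrist_force: [-0.4, 0.6, -0.2]
grip_width: 0.0102
grasp_force: 58.9
```

>>> apply_moves --deltas '[-0.5,-0.6,0,0,0,0,-0.5,-0.6,0,0,0,0,-0.5,-0.6,0,0,0,0]'

```text
clock: 6.35
ee_pos: [0.6472, -0.0186, 0.4013]
orientation: [0.484, 3.104, 0.001]
wrist_force: [-0.4, -0.3, -0.9]
grip_width: 0.0104
grasp_force: 58.9
```

Run:
```python
from h import *
np.set_printoptions(precision=4,suppress=True)
o=ctrl.get_obs();print(o['clock'],o['ee_pos'],o['wrist_force'],o['grip_width'],np.abs(o['joint_vel']).max())
im=ctrl.grab_frame('wrist');c=ctrl.calibration('wrist');save('w4',cv2.resize(im[100:384,120:400],(800,600*0+811)) [:600] if 0 else cv2.resize(im[100:340,120:400],None,fx=2.5,fy=2.5))
print(proj(c,[.6045,-.0045,.1255]), 'tip if vertical',proj(c,o['ee_pos']+[0,0,-.2329]))
```

```text
6.35 [ 0.6472 -0.0186  0.4013] [-0.3547 -0.2772 -0.8801] 0.010422767440370868 0.01754856754922482
[253.6247 136.4995] tip if vertical [252.7375 209.1384]
```

View pics/w4.png

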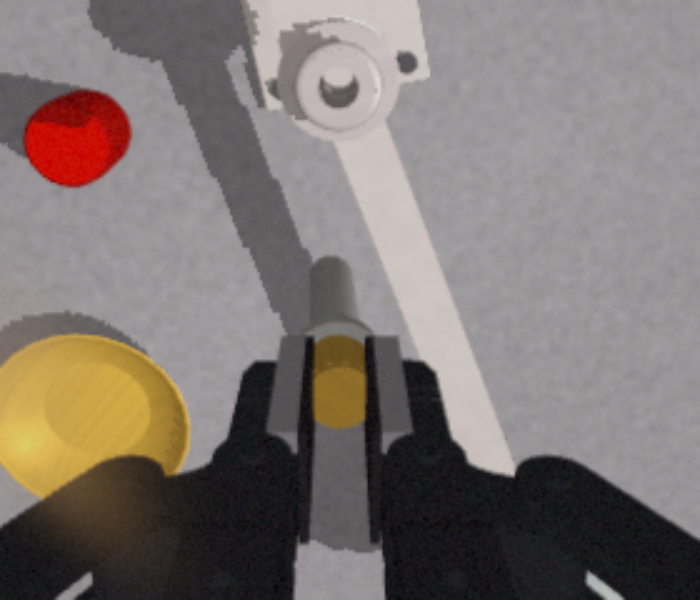

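Run:
```python
from h import *
np.set_printoptions(precision=4,suppress=True)
im=ctrl.grab_frame('wrist');c=ctrl.calibration('wrist');o=ctrl.get_obs();np.save('w4.npy',im)
g=cv2.cvtColor(im,cv2.COLOR_RGB2GRAY)
a=cv2.GaussianBlur(cv2.resize(g[100:165,220:290],None,fx=8,fy=8,interpolation=cv2.INTER_CUBIC),(0,0),4)
for rng in [(50,75),(100,135),(135,165),(185,220)]:
    h=cv2.HoughCircles(a,cv2.HOUGH_GRADIENT,1.2,40,param1=40,param2=15,minRadius=rng[0],maxRadius=rng[1])
    if h is not None: print(rng,[(220+x/8-.44,100+y/8-.44,r/8) for x,y,r in h[0][:3]])
for r in ctrl.outline_of('pin_tip','wrist')[:1]:
    m=r['region']; print(r['conf'])
    for row in range(196,240,3):
        xs=np.nonzero(m[row])[0]
        if len(xs): print(row,xs.min(),xs.max())
# grey rows hole and tip
for row in range(126,146,1): print(row,g[row,240:274])
print()
for row in range(200,226,2): print(row,g[row,238:268])
```

```text
(50, 75) [(np.float32(254.58499), np.float32(135.33499), np.float32(7.78)), (np.float32(254.885), np.float32(127.384995), np.float32(7.18)), (np.float32(232.83499), np.float32(137.435), np.float32(8.575))]
(135, 165) [(np.float32(255.185), np.float32(134.285), np.float32(17.34)), (np.float32(246.33499), np.float32(127.985), np.float32(20.205))]
0.8
202 250 255
205 245 259
208 243 260
211 243 261
214 243 262
217 244 262
220 244 263
223 244 264
226 243 264
229 242 267
232 241 269
235 243 266
238 244 266
126 [128 164 176 186 189 188 189 188 189 189 189 189 190 191 189 189 188 188
 187 187 188 188 188 189 190 189 191 201 205 190 181 188 186 188]
127 [156 171 185 188 189 190 190 190 189 188 189 189 192 194 194 195 193 193
 189 188 191 189 189 189 190 190 190 197 208 203 188 181 186 187]
128 [168 179 190 190 189 189 189 187 188 187 192 195 195 198 197 197 196 196
 196 194 190 189 191 189 190 190 189 191 205 209 197 185 186 187]
129 [171 185 188 187 188 186 186 187 188 191 196 196 198 197 198 198 198 198
 197 195 192 189 188 189 188 189 188 188 197 214 207 184 176 188]
130 [175 186 187 186 
[... 3218 characters left out ...]
 88  90  89  90
  94 101 108 115 121 135 160 158 158 154 153 151]
216 [100 100  97  97  95  94  81  80  81  82  82  85  83  87  87  87  89  92
  97 100 105 112 119 132 156 159 156 155 155 155]
218 [ 98  97  97  96  97  96  83  79  81  84  87  84  83  86  86  86  87  85
  89 101 105 114 119 129 149 160 157 153 154 154]
220 [100  99  97  97  98  96  80  83  81  81  83  86  87  88  88  88  89  93
  97  98 106 113 115 128 142 157 154 153 156 155]
222 [101  98  97  98  98  96  83  80  84  84  85  84  84  86  89  87  89  92
  97  99 104 111 118 119 132 152 153 157 158 160]
224 [ 99  96  99  99 101  94  84  79  79  83  83  84  86  88  83  89  91  95
  94  94 105 106 119 119 129 146 155 157 156 162]
```

Run:
```python
from h import *
np.set_printoptions(precision=4,suppress=True)
c=ctrl.calibration('wrist');o=ctrl.get_obs();R=Rt(o);t=o['ee_pos'];print(t)
f=lambda uv,z:R.T@(at_z(c,uv,z)-t)*1000
h=f((254.7,135.4),.1255);tip=f((252.2,207.4),t[2]-.2329);s=f((254,226),t[2]-.2329+.035);k=f((256,258.8),t[2]-.164)
print('hole',h,'tip',tip,'shank',s,'knob',k,'world hole',at_z(c,(254.7,135.4),.1255)); print('tip->hole units',(h-tip)/40)
```

```text
[ 0.6471 -0.0181  0.4012]
hole [ 45.8151   0.9214 275.6521] tip [  1.2378  -0.7627 232.8994] shank [  3.3416   0.6516 197.8991] knob [  1.5312   1.7752 163.9999] world hole [ 0.6039 -0.0033  0.1255]
tip->hole units [1.1144 0.0421 1.0688]
```

>>> apply_moves --deltas '[0.5,-0.09,0,-0.1,0,0,1.11,-0.175,0,-0.21,0,0,1.11,-0.175,0.4,-0.21,0,0,1.11,-0.175,0.8,-0.21,0,0,1.11,-0.175,0.8,-0.21,0,0]'

```text
clock: 7.12
ee_pos: [0.6024, -0.0115, 0.3681]
orientation: [0.483, 3.1, 0.057]
wrist_force: [0.0, 0.0, -0.2]
grip_width: 0.0103
grasp_force: 58.9
```

Run:
```python
from h import *
np.set_printoptions(precision=4,suppress=True)
o=ctrl.get_obs();R=Rt(o);t=o['ee_pos'];print(o['clock'],t,R[:,2],o['wrist_force'])
tip=t+R@[.0012,-.0008,.2329];print('tip est',tip,'hole est .6039 -.0033')
im=ctrl.grab_frame('wrist');c=ctrl.calibration('wrist')
print('hole px',proj(c,[.6039,-.0033,.1255]),'tip px',proj(c,tip))
save('w5',cv2.resize(im[130:310,170:340],None,fx=3.3,fy=3.3,interpolation=cv2.INTER_CUBIC))
```

```text
7.125 [ 0.6024 -0.0115  0.3681] [ 0.0095  0.035  -0.9993] [ 0.0263  0.028  -0.2114]
tip est [ 0.6033 -0.0038  0.1353] hole est .6039 -.0033
hole px [252.6081 201.9761] tip px [252.1056 206.2891]
```

View pics/w5.png

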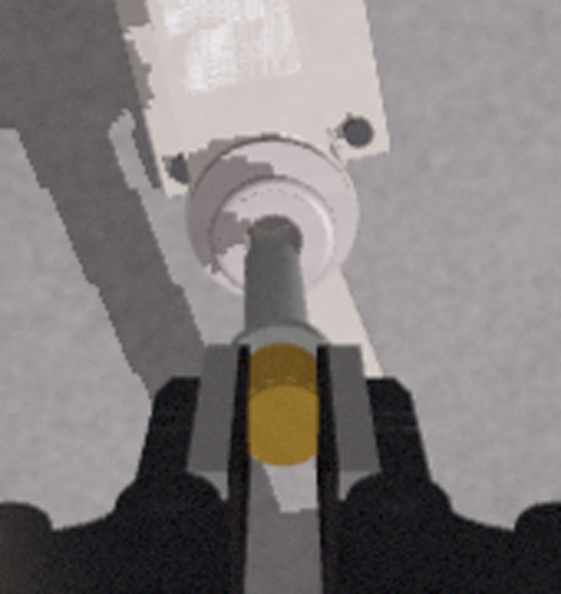

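>>> apply_moves --deltas '[0,-0.006,0.15,0,0,0,0,-0.011,0.3,0,0,0,0,-0.018,0.5,0,0,0,0,-0.026,0.7,0,0,0,0,-0.026,0.7,0,0,0]'

```text
clock: 7.8
ee_pos: [0.6028, -0.0122, 0.3399]
orientation: [0.484, 3.099, 0.057]
wrist_force: [0.7, 1.3, -1.9]
grip_width: 0.0103
grasp_force: 58.7
```

>>> apply_moves --deltas '[0,-0.006,0.15,0,0,0,0,-0.011,0.3,0,0,0,0,-0.017,0.45,0,0,0,0,-0.022,0.6,0,0,0,0,-0.026,0.7,0,0,0]'

```text
clock: 8.43
ee_pos: [0.603, -0.0122, 0.3124]
orientation: [0.484, 3.098, 0.057]
wrist_force: [-0.2, 3.0, 3.7]
grip_width: 0.01
grasp_force: 59.2
```

>>> apply_moves --deltas '[0,-0.002,0.05,0,0,0,0,-0.004,0.1,0,0,0,0,-0.006,0.15,0,0,0,0,-0.008,0.2,0,0,0,0,-0.009,0.25,0,0,0]'

```text
clock: 9.05
ee_pos: [0.6029, -0.0122, 0.3058]
orientation: [0.483, 3.095, 0.058]
wrist_force: [-22.5, 3.2, 61.8]
grip_width: 0.0104
grasp_force: 65.7
```

>>> apply_moves --deltas '[0,0,-0.1,0,0,0,0,0,-0.1,0,0,0]'

```text
clock: 9.3
ee_pos: [0.603, -0.0123, 0.3068]
orientation: [0.484, 3.098, 0.057]
wrist_force: [0.3, 6.4, 2.2]
grip_width: 0.0106
grasp_force: 59.3
```

>>> apply_moves --deltas '[0,0,0,0,0,0,0,0,0,0,0,0,0,0,0,0,0,0,0,0,0,0,0,0]' --fingers 1

```text
clock: 9.8
ee_pos: [0.6029, -0.0125, 0.3065]
orientation: [0.484, 3.098, 0.056]
wrist_force: [0.1, 0.2, 0.2]
grip_width: 0.0817
grasp_force: 0.0
```

>>> apply_moves --deltas '[0,0.02,-0.5,0,0,0,0,0.05,-1.3,0,0,0,0.1,0.08,-2.2,0.1,0,0,0.3,0.1,-3.0,0.21,0,0,0.3,0.1,-3.0,0.21,0,0]'

```text
clock: 10.42
ee_pos: [0.5915, -0.009, 0.4292]
orientation: [0.484, 3.1, 0.0]
wrist_force: [0.1, 0.0, -0.7]
grip_width: 0.0851
grasp_force: 0.0
```

Run:
```python
from h import *
np.set_printoptions(precision=4,suppress=True)
o=ctrl.get_obs();R=Rt(o);t=o['ee_pos'];print(o['clock'],t,R[:,2],o['wrist_force'],o['grip_width'])
c=look(['pin_knob']); print(proj(c,[.6039,-.0033,.1425]))
im=ctrl.grab_frame('wrist');a=cv2.resize(im[130:260,180:330],(400,346),interpolation=cv2.INTER_CUBIC)
s=ctrl.grab_frame('side');b=cv2.resize(s[170:240,234:314],(400,350),interpolation=cv2.INTER_CUBIC)[:346]
save('w6',np.hstack([a,b]))
```

```text
10.425 [ 0.5915 -0.009   0.4292] [ 0.004  -0.0003 -1.    ] [ 0.1447  0.0031 -0.6598] 0.0851259375870204
pin_knob 0.88 [265.2 190. ] 381 box [253, 274, 179, 202] cen 263.8 190.1
[263.9232 196.6073]
```

View pics/w6.png

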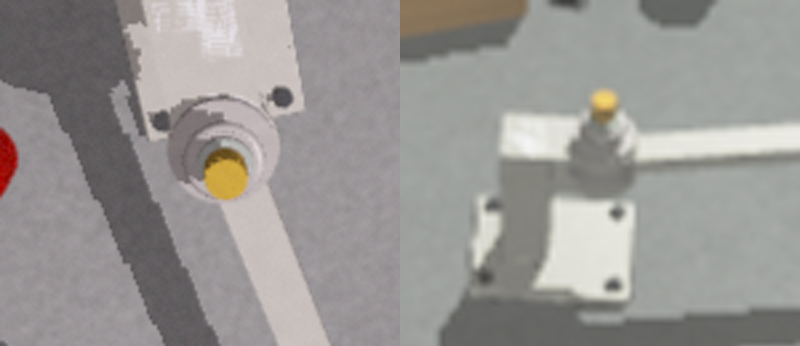

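>>> apply_moves --deltas '[0,-1.1,0.2,0,0,0,-0.05,-2.4,0.8,0,0,0,-0.1,-3.6,1.4,0,0,0,-0.13,-4.7,2.0,0,0,0,-0.13,-5.55,2.4,0,0,0]'

```text
clock: 11.25
ee_pos: [0.5275, -0.2237, 0.3286]
orientation: [-0.486, -3.101, -0.001]
wrist_force: [0.6, -0.4, 0.1]
grip_width: 0.0854
grasp_force: 0.0
```

>>> apply_moves --deltas '[0,0,0,0,0,0,0,0,0,0,0,0]'

```text
clock: 11.5
ee_pos: [0.5287, -0.2218, 0.3304]
orientation: [-0.485, -3.103, -0.001]
wrist_force: [0.5, -0.3, 0.1]
grip_width: 0.0852
grasp_force: 0.0
```

Run:
```python
from h import *
np.set_printoptions(precision=4,suppress=True)
o=ctrl.get_obs();R=Rt(o);t=o['ee_pos'];print(o['clock'],t,o['q'])
im=ctrl.grab_frame('wrist');c=ctrl.calibration('wrist')
for r in ctrl.outline_of('cap_center','wrist')[:4]:
    ys,xs=np.nonzero(r['region']);print(round(r['conf'],2),r['uv'],xs.min(),xs.max(),ys.min(),ys.max())
h=cv2.cvtColor(im,cv2.COLOR_RGB2HSV);m=((h[...,1]>150)&((h[...,0]<8)|(h[...,0]>172))).astype('uint8')
n,l,st,ce=cv2.connectedComponentsWithStats(m);
for i in range(1,n):
    if st[i,4]>100: print(st[i],ce[i])
print('expect top',proj(c,[.529,-.222,.036]))
save('w7',im); np.save('w7.npy',im)
```

```text
11.5 [ 0.5287 -0.2218  0.3304] [-0.3974  0.3868  0.0143  1.199   0.0003 -0.0874]
0.97 [255.6, 175.2] 235 277 151 199
0.8 [366.0, 217.7] 339 388 194 244
0.77 [334.3, 110.6] 309 360 87 135
0.59 [356.7, 16.5] 329 390 0 41
[ 329    0   62   42 2030] [357.832   17.5458]
[ 308   88   53   48 1987] [334.4087 111.1012]
[ 235  152   43   48 1649] [255.8065 175.6725]
[ 339  196   50   49 1773] [362.846  220.0711]
expect top [253.1741 183.2583]
```

View pics/w7.png

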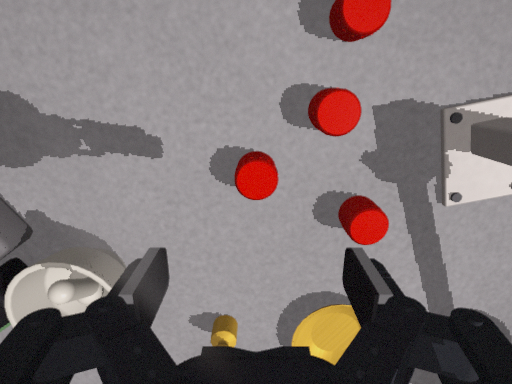

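Wrist view: the caps are at (256,176), (363,220), (334,111) and (358,17). The view's left is the robot's right, so (256,176) is the cap farthest right, at y≈-0.222. That confirms it as the one meant.

Run:
```python
from h import *
np.set_printoptions(precision=4,suppress=True)
c=ctrl.calibration('wrist');o=ctrl.get_obs();R=Rt(o);t=o['ee_pos']
p=at_z(c,(256.2,179.0),.036);print(t,p,R.T@(p-t)*1000)
```

```text
[ 0.529  -0.2214  0.3309] [ 0.5263 -0.2181  0.036 ] [  3.7187   2.2366 294.923 ]
```

>>> apply_moves --deltas '[0.06,0,0.8,0,0,0,0.06,0,1.8,0,0,0,0.06,0,2.8,0,0,0,0.06,0,3.5,0,0,0,0.06,0,3.75,0,0,0]'

```text
clock: 12.22
ee_pos: [0.5263, -0.2204, 0.1796]
orientation: [-0.483, -3.103, -0.001]
wrist_force: [0.6, -0.3, -0.1]
grip_width: 0.0854
grasp_force: 0.0
```

>>> apply_moves --deltas '[0,0,0,0,0,0,0,0,0,0,0,0,0,0,0,0,0,0,0,0,0,0,0,0,0,0,0,0,0,0]' --fingers 0 --grip_force 80

```text
clock: 12.85
ee_pos: [0.5269, -0.2216, 0.1824]
orientation: [0.484, 3.102, -0.001]
wrist_force: [-2.6, 1.5, 12.5]
grip_width: 0.0379
grasp_force: 78.9
```

>>> apply_moves --deltas '[0,0,0,0,0,0,0,0,0,0,0,0]'

```text
clock: 13.1
ee_pos: [0.5269, -0.2216, 0.1824]
orientation: [0.484, 3.102, -0.001]
wrist_force: [-3.1, 1.8, 12.7]
grip_width: 0.0379
grasp_force: 78.9
```

>>> apply_moves --deltas '[0,0,-0.5,0,0,0,0,0,-1.4,0,0,0,0,0,-2.6,0,0,0,0,0.3,-3.8,0,0,0,-0.1,1.0,-4.75,0,0,0]'

```text
clock: 13.72
ee_pos: [0.5421, -0.1848, 0.3738]
orientation: [0.487, 3.101, -0.001]
wrist_force: [1.5, -0.6, -0.8]
grip_width: 0.0379
grasp_force: 80.2
```

>>> apply_moves --deltas '[-0.3,1.2,0,0,0,0,-0.6,2.5,0,0,0,0,-0.9,3.7,0,0,0,0,-1.2,4.7,0,0,0,0,-1.2,4.7,0,0,0,0]'

```text
clock: 14.35
ee_pos: [0.6464, -0.0176, 0.3709]
orientation: [0.48, 3.104, 0.001]
wrist_force: [-0.0, 0.1, -1.1]
grip_width: 0.0378
grasp_force: 80.3
```

>>> apply_moves --deltas '[0,0,0,0,0,0]'

```text
clock: 14.48
ee_pos: [0.6452, -0.0203, 0.3712]
orientation: [0.484, 3.104, -0.0]
wrist_force: [-0.7, -0.3, -0.2]
grip_width: 0.038
grasp_force: 80.3
```

Run:
```python
from h import *
np.set_printoptions(precision=4,suppress=True)
o=ctrl.get_obs();R=Rt(o);t=o['ee_pos'];print(o['clock'],t,o['wrist_force'],o['grip_width'],R[:,2])
im=ctrl.grab_frame('wrist');c=ctrl.calibration('wrist');np.save('w8.npy',im)
for n in ['pin_knob','cap_center']:
  for r in ctrl.outline_of(n,'wrist')[:2]:
    ys,xs=np.nonzero(r['region']);print(n,round(r['conf'],2),xs.min(),xs.max(),ys.min(),ys.max())
save('w8',cv2.resize(im[80:330,130:380],None,fx=2.4,fy=2.4,interpolation=cv2.INTER_CUBIC))
print('knobtop exp',proj(c,[.6033,-.0063,.1425]),'cap top exp',proj(c,t+R@[.0015,0,.1824-.036]),'rim',proj(c,t+R@[.0015,0,.1824]))
```

```text
14.475 [ 0.6452 -0.0203  0.3712] [-0.6837 -0.2764 -0.2441] 0.03798195010759827 [ 0.0004 -0.0002 -1.    ]
pin_knob 0.59 245 272 129 157
cap_center 0.96 62 122 29 77
cap_center 0.8 214 297 208 312
knobtop exp [254.7424 148.6307] cap top exp [253.1998 280.0534] rim [253.6076 241.0904]
```

View pics/w8.png

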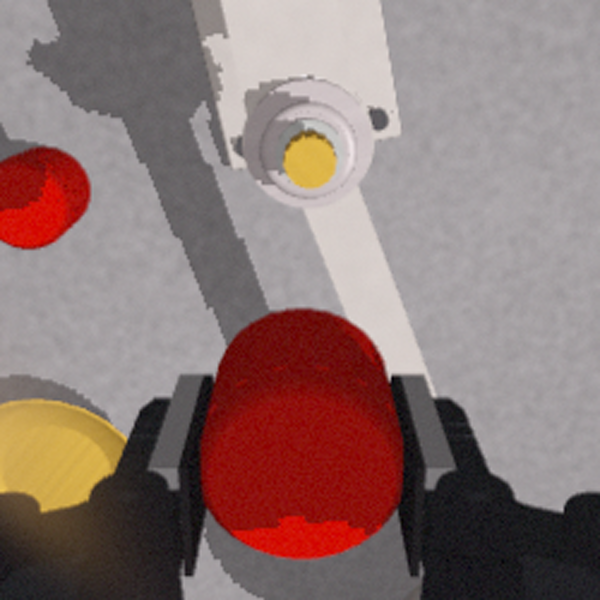

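Run:
```python
from h import *
from scipy.optimize import least_squares
np.set_printoptions(precision=4,suppress=True)
o=ctrl.get_obs();R=Rt(o);t=o['ee_pos'];im=ctrl.grab_frame('wrist');c=ctrl.calibration('wrist');print(t,o['joint_vel'])
h=cv2.cvtColor(im,cv2.COLOR_RGB2HSV)
red=((h[...,1]>150)&((h[...,0]<8)|(h[...,0]>172))).astype('uint8');red[:,:190]=0;red[:190]=0
yel=((h[...,1]>120)&(h[...,2]>180)&(h[...,0]>17)&(h[...,0]<30)).astype('uint8');yel[:,:230]=0;yel[190:]=0
def ext(m): ys,xs=np.nonzero(m);return np.array([xs.min(),xs.max(),ys.min(),ys.max()])
er=ext(red);ey=ext(yel);print(er,ey,yel.sum())
# rim top edge row, top-disc bottom row, and columns at rim/top
row=lambda r:(np.nonzero(red[r])[0].min()+np.nonzero(red[r])[0].max())/2
print('mid cols',[(r,row(r)) for r in range(er[2]+4,er[3]-3,12)])
a=np.linspace(0,2*np.pi,90)
def circ(x,y,r,d): return np.array([proj(c,t+R@[x+r*np.cos(k),y+r*np.sin(k),d]) for k in a])
def res(p):
    top=circ(p[0],p[1],.02,.1824-.036-p[2]);rim=circ(p[0],p[1],.02,.1824-p[2])
    return [rim[:,1].min()-er[2],top[:,1].max()-er[3]-1,top[:,0].min()-er[0],top[:,0].max()-er[1]-1]
s=least_squares(res,[0,0,0],x_scale=.001);print('cap x y dz',s.x*1000,s.fun)
def rk(p):
    q=circ(p[0],p[1],.007,t[2]-.1425);return [q[:,0].min()-ey[0],q[:,0].max()-ey[1]-1,q[:,1].max()-ey[3]-1]
k=least_squares(rk,[.04,0],x_scale=.001);print('knob',k.x*1000,k.fun)
print('units',(k.x-s.x[:2])/.04)
```

```text
[ 0.645  -0.021   0.3712] [ 0.0008 -0.0002 -0.0008 -0.0015  0.0015  0.0027]
[213 300 209 312] [249 270 136 157] 357
mid cols [(213, np.float64(255.5)), (225, np.float64(255.5)), (237, np.float64(255.0)), (249, np.float64(255.5)), (261, np.float64(255.5)), (273, np.float64(255.5)), (285, np.float64(255.5)), (297, np.float64(255.5))]
cap x y dz [-1.0348  2.2573 -5.187 ] [-0.6278  0.548   0.6354 -0.6355]
knob [45.0522  4.506 ] [ 0.2782 -0.2782 -0.0064]
units [1.1522 0.0562]
```

>>> apply_moves --deltas '[0.6,0.03,0,0,0,0,1.13,0.05,0,0,0,0,1.13,0.05,0.3,0,0,0,1.13,0.05,0.7,0,0,0,1.13,0.05,0.9,0,0,0]'

```text
clock: 15.3
ee_pos: [0.6029, -0.0049, 0.3336]
orientation: [-0.486, -3.103, 0.0]
wrist_force: [0.0, 0.2, 1.0]
grip_width: 0.0377
grasp_force: 80.3
```

>>> apply_moves --deltas '[0,0,0.15,0,0,0,0,0,0.3,0,0,0,0,0,0.45,0,0,0,0,0,0.55,0,0,0,0,0,0.55,0,0,0]'

```text
clock: 15.92
ee_pos: [0.6029, -0.0044, 0.3125]
orientation: [-0.485, -3.104, 0.0]
wrist_force: [0.3, 0.3, -0.6]
grip_width: 0.0378
grasp_force: 80.3
```

>>> apply_moves --deltas '[0,-0.02,0.05,0,0,0,0,-0.02,0.1,0,0,0,0,-0.02,0.15,0,0,0,0,-0.02,0.2,0,0,0,0,-0.02,0.2,0,0,0]'

```text
clock: 16.55
ee_pos: [0.6027, -0.0052, 0.3046]
orientation: [-0.485, -3.104, 0.0]
wrist_force: [-0.4, 0.3, 0.2]
grip_width: 0.0376
grasp_force: 80.3
```

>>> apply_moves --deltas '[0,0,0.03,0,0,0,0,0,0.06,0,0,0,0,0,0.08,0,0,0,0,0,0.1,0,0,0,0,0,0.1,0,0,0]'

```text
clock: 17.18
ee_pos: [0.6034, -0.0052, 0.3017]
orientation: [0.484, 3.101, 0.0]
wrist_force: [2.4, 0.4, 6.2]
grip_width: 0.0378
grasp_force: 80.8
```

>>> apply_moves --deltas '[0,0,0.03,0,0,0,0,0,0.06,0,0,0,0,0,0.08,0,0,0,0,0,0.1,0,0,0,0,0,0.1,0,0,0]'

```text
clock: 17.8
ee_pos: [0.6026, -0.0052, 0.2963]
orientation: [-0.485, -3.103, 0.0]
wrist_force: [2.7, -0.3, -6.9]
grip_width: 0.0379
grasp_force: 81.7
```

>>> apply_moves --deltas '[0,0,0.02,0,0,0,0,0,0.04,0,0,0,0,0,0.04,0,0,0]'

```text
clock: 18.18
ee_pos: [0.6027, -0.0051, 0.2955]
orientation: [0.485, 3.104, 0.0]
wrist_force: [0.1, 0.2, 3.1]
grip_width: 0.0379
grasp_force: 82.7
```

>>> apply_moves --deltas '[0,0,0.01,0,0,0,0,0,0.02,0,0,0,0,0,0.02,0,0,0]'

```text
clock: 18.55
ee_pos: [0.6026, -0.0051, 0.2954]
orientation: [0.484, 3.103, 0.0]
wrist_force: [-5.7, 0.9, 14.6]
grip_width: 0.0377
grasp_force: 83.9
```

>>> apply_moves --deltas '[0,0,0.01,0,0,0,0,0,0.02,0,0,0,0,0,0.02,0,0,0,0,0,0.02,0,0,0]'

```text
clock: 19.05
ee_pos: [0.6026, -0.0051, 0.2954]
orientation: [0.484, 3.102, 0.001]
wrist_force: [-8.9, 0.9, 24.3]
grip_width: 0.0373
grasp_force: 84.9
```

Run:
```python
from h import *
np.set_printoptions(precision=4,suppress=True)
o=ctrl.get_obs();R=Rt(o);print(o['clock'],o['ee_pos'],R[:,2],o['wrist_force'],o['torque'])
im=ctrl.grab_frame('side');s=ctrl.grab_frame('scene')
save('fin',np.hstack([cv2.resize(im[140:250,220:320],(364,400),interpolation=cv2.INTER_CUBIC),cv2.resize(s[140:250,210:310],(364,400),interpolation=cv2.INTER_CUBIC)]))
```

```text
19.05 [ 0.6026 -0.0051  0.2954] [ 0.0017  0.0001 -1.    ] [-8.902   0.9084 24.2731] [0.1155 1.8315 0.0625]
```

View pics/fin.png

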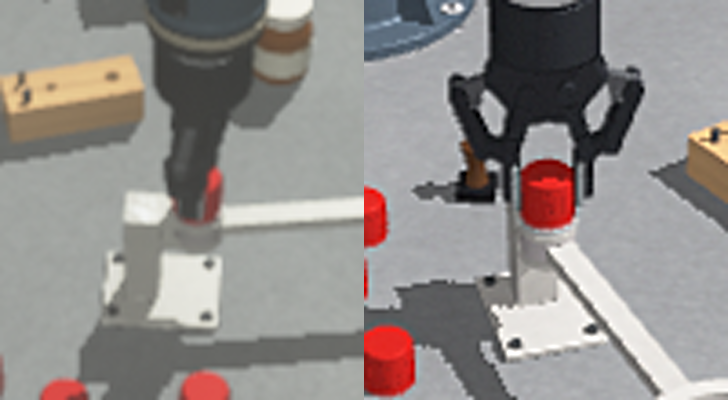

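The cap is level on the shoulder: the rim works out at 0.2954 − 0.1824 = 0.113 m. The click showed as the force dropping from +6 to −7 N. I'll add a little push and take out some of the side load.

>>> apply_moves --deltas '[0.01,0,0.01,0,0,0,0.01,0,0.01,0,0,0,0.01,0,0.01,0,0,0,0.01,0,0.01,0,0,0]'

```text
clock: 19.65
ee_pos: [0.6024, -0.0051, 0.2953]
orientation: [0.484, 3.101, 0.0]
wrist_force: [-9.9, -0.1, 26.8]
grip_width: 0.0378
grasp_force: 85.3
```

Run:
```python
from h import *
print(ctrl.get_obs()['wrist_force'],ctrl.hand_in())
```

```text
the job is handed in; nothing more can be done
[-9.87547947 -0.1386991  26.82810659] None
```

The pivot pin is seated with its flange on the boss, the red cap has clicked home on the shoulder with its rim at about 113 mm, and I handed the job in at about 20 s with the gripper still pressing down on the cap at about 27 N (the pin push briefly peaked near 62 N at the wrist, under the 120 N limit).

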